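Set the broad flip stop and push the border tile up to it

ROBOT

A 6-joint arm with a two-finger parallel gripper is mounted at the origin on the work surface. World frame = base frame: x ahead of the robot, y to its left, z up, the work surface at z = 0. Lengths are in mm, angles in rad, forces in N, time in s.
With the tool pointing down it reaches from about 425 to 950 mm from the base axis. Payload 3.5 kg.
Tool frame: the origin (TCP) lies at the very end of the fingers, on their centre line; the grasp point (between the pads) lies arm.grip_depth behind it (arm.grip_depth is the distance from the TCP to the grasp point, in mm); z points along the fingers, y is the line along which they close (so a half turn about z gives the same grasp; the last joint's range is limited). The gripper opens to 85 mm and grips with 20 to 120 N. Pads are 22 mm wide; open, the fingers measure 114 mm over their backs; the gripper's body (76 mm by 85 mm) begins 54 mm behind the grasp point. The pads swing forward as they close: fully open they stand 13 mm farther back than shut.
Start: joints at [-1.474, 0.286, 1.577, -0, 1.279, -0.15], TCP at [164.929, -654.526, 191.325] pointing down, gripper open.
Joint ranges: [-2.77, 2.77], [-0.9, 2.22], [0.21, 2.48], [-1.53, 4.67], [0.24, 2.81], [-2.84, 2.84]. Speed limits (rad/s): [2.79, 2.79, 3.14, 3.14, 3.14, 3.14].

INTERFACE

Orientations are given as a rotation vector (axis times angle).
In Python, from bench import arm gives the robot as it stands.
- The arm moves only by the tool drive_tool, never from a script. Its argument "targets" is a list of rows, each an object with "gripper": the finger opening in cm, from 0 to 8.54; "dp": the shift along the tool's x, y, z in cm, a list of three; "spin": the turn about the tool's z in degrees. In form: [{"gripper": gripper, "dp": [dx, dy, dz], "spin": spin}, ...]. A call has 1 to 12 rows; each row shifts and turns the commanded pose from where the row before left it, along the tool's axes as they then stand; what a row does not reach is not made up. A row lasts 1/10 s, in which the tool goes at most 50 mm and 8.59 degrees, less where a joint would pass 70% of its speed; a pose out of reach is approached as far as the arm can. A call with a gripper value outside its range is refused whole. The fingers move at their own pace and stop on an object; "force" is the grip in N (left out, the last holds). Time passes only in rows, so rows that do not move let the fingers close. It gives the time, the measured TCP pose, the force, the opening and the grip force at its end, in the units of the state.
- arm.state(): the state, without advancing time (a new reading comes with each control period).
- arm.snapshot(name): name is "side" or "top"; returns a dict with "pixels" (480x640x3 uint8, red, green, blue), "camera_matrix" (3x3 intrinsics, pixels), "world_from_camera" (4x4, takes a point from camera to world coordinates). Camera axes: x right, y down, z forward; pixel columns grow to the right and rows downward; lengths in mm; the calibration is good to about 2 mm. A picture is of the moment at which its call begins. There is no depth.
- arm.job_done(): hands the job in; it is judged then, once.
Trained networks look in a picture, given as the dict that the camera call returned (one of the last four; its "shot" number tells which), for a name from the list of things; names that differ only in an ending like _2 or _b are one class to them, and where a whole thing is asked for, a point or a joint stands for the part that bears it (a point fixed in the world has none). Each returns a list of dicts, best first, with "score" (0 to 1); they miss things now and then, are a little off and sometimes report something else, mostly with a low value. They report only what shows in the picture. A call takes as long as a camera call. They do not tell look-alikes from the thing itself.
- arm.recognise(query, picture): "box" ([centre column, centre row, width, height] in pixels, round what is visible of it).
- arm.trace(query, picture): "mask" (480x640 bool, what is visible of it) and "box" ([centre column, centre row, width, height] in pixels, round what is visible of it).
- arm.pinpoint(query, picture): "xy" ([column, row] in pixels: a listed point, or the origin of a listed thing).
The state is a dict: "time_s": time; "joints": joint angles; "qvel": joint speeds; "tau": joint torques, N m; "eef_pos": TCP position; "orientation": TCP orientation; "wrist_force": force on the tool from outside, world axes, zero at the start; "moment": the same for the moment, N m; "opening": finger opening in mm; "finger_force": force on a finger pad.
Only numpy, scipy, OpenCV 4.12 (cv2) and the standard library are available. Lean on these libraries where they do the work, as an engineer would, in place of code of your own. Each camera call takes 0.05 s, during which the arm holds its last target. There are 200 camera calls.

TASK

In the gauging jig, flip the broad stop down across the channel, leaving the narrow stop standing up. Then slide the long terracotta tile along the channel, without lifting it out, until its end rests against the broad stop, and let go.

Things in the scene. Friction and masses are not known exactly. Their poses are not given: they have to be found in the camera images.
- broad_stop: Fixed mount of the broad flip stop on the jig's fence. Jig: board 18 mm thick with a channel 66 mm wide, open-ended, between a fence (+x side, 12 mm high) and a lip (-x, 10 mm). Origin: on the channel floor and centreline, mid-thickness of the stop. x: to the fence, away from the robot within 0.3 rad; y: along the channel to the tile's start; z up. Steel cheeks 42 mm high flank the hinge.
- broad_flag (a joint): Hinge, rad: 0 parked (start), 0.52 upright, 2.09 down. Wooden paddle 40 mm thick (y), 26 wide, 85 long; pin along y at x 58, z 26 mm of the mount. Parked it leans back to +x: top z 106, rearmost x 112, back face x 93 at z 60 mm. Pushed from behind past upright it drops by its weight (64 g) across the channel: x 58 to -27, z 13 to 39, tile-side face y +20 mm.
- narrow_flag (a joint): Hinge of the narrow stop, a like paddle but only 16 mm thick (26 g), on the same fence 110 mm from the broad one along y, on either side of it (they swap places). Rad: 0 parked leaning back (start), 0.52 upright, 2.09 down. Parked, it is clear of the channel.
- tile: Long terracotta tile, 0.2 to 0.45 kg: 110 mm along its y, 58 along x, 30 high (slab 26, on top a raised band 22 wide). Origin: centre of its underside; y along the channel, as the stop's. Starts on the channel floor near the +y end, beyond both stops, 4 mm play each side. Against the broad stop its origin is 75 mm from the stop's along y. The jig ends 10 to 40 mm behind it.
There are look-alikes about, which are no part of the job. What is shaped like the tile but blue, pink or turquoise is not meant.

How it is judged (in metres and radians):
On the way, in this order (a step that is already met when the one before it is completed fails the run):
1. the broad stop is down while the tile is still more than 25 mm away from it (value of joint broad_flag above 1.95 rad and y of tile in the frame of broad_stop above 0.1 m), for 0.2 s.
2. the tile has come up to the broad stop (value of joint broad_flag above 1.95 rad and y of tile in the frame of broad_stop below 0.085 m), for 0.2 s.
At the end, for the whole second after the job is handed in: The broad stop is down (within 0.14 rad of its end), the narrow stop is still parked leaning back (within 0.3 rad), and the tile lies flat and still in the channel, in line with it within 10 degrees, its end against the broad stop with a gap of no more than 10 mm (all of step 2 and value of joint narrow_flag below 0.3 rad and y of tile in the frame of broad_stop above 0.068 m and x of tile in the frame of broad_stop between -0.015 and 0.015 m and z of tile in the frame of broad_stop below 0.008 m and angle between the y axis of tile and the y axis of broad_stop, either way round below 0.17 rad and angle between tile's own z axis and vertical below 0.1 rad and linear speed of tile below 0.02 m/s); the robot touches nothing.
It fails at once if the tile is lifted more than 20 mm off the channel floor (z of tile in the frame of broad_stop above 0.02 m).
It fails at once if the narrow stop is flipped down (value of joint narrow_flag above 1.2 rad).
It also fails if it takes over 48 s, if anything falls off the work surface, if the arm or the gripper's body presses on something with over 40 N, if the wrist force passes 120 N, or if a joint passes its speed limit or range.

## Working session

There is one attempt and no reset: what is moved stays moved. The work goes in short steps, Python scripts to look and compute and a tool call to move; the robot and the scene stay as the last step left them, time stands still between calls to the robot, and variables do not carry over. Pictures are saved under pics/ and viewed, at most 10 in all, crops included, and the job is handed in when it is done.

Besides the shell and the picture viewer there is one more tool, called after "Call:" in YAML: its name, and indented under it one key for each argument. drive_tool: Moves the arm, as the interface text tells. Its arguments: {"type":"object","properties":{"targets":{"type":"array","items":{"type":"object","properties":{"gripper":{"type":"number"},"dp":{"type":"array","items":{"type":"number"}},"spin":{"type":"number"}}}},"force":{"type":"number"}},"required":["targets"]}

```bash
mkdir -p pics
cat > h.py <<'E'
import numpy as np, cv2
from bench import arm
def ray(p,uv):
    K=np.array(p["camera_matrix"]);T=np.array(p["world_from_camera"])
    d=T[:3,:3]@np.linalg.solve(K,[uv[0],uv[1],1.]);return T[:3,3],d
def atz(p,uv,z):
    o,d=ray(p,uv);return o+d*(z-o[2])/d[2]
def proj(p,X):
    K=np.array(p["camera_matrix"]);T=np.linalg.inv(np.array(p["world_from_camera"]))
    c=T[:3,:3]@np.array(X,float)+T[:3,3];q=K@c;return q[:2]/q[2]
def save(p,name,crop=None,s=1):
    im=p["pixels"][:,:,::-1]
    if crop: a,b,c,d=crop; im=im[b:d,a:c]
    cv2.imwrite("pics/"+name,cv2.resize(im,None,fx=s,fy=s,interpolation=cv2.INTER_CUBIC))
E
python3 - <<'E'
from h import *
print(arm.grip_depth, arm.state())
for n in("top","side"):
    p=arm.snapshot(n); save(p,n+"0.png")
    print(n,np.round(p["world_from_camera"],2).tolist(),np.round(p["camera_matrix"],1).tolist())
    for q in("broad_stop","broad_flag","narrow_flag","tile"):
        print(q,[(np.round(r["box"]).tolist(),round(r["score"],2)) for r in arm.recognise(q,p)])
        print('  pt',[(np.round(r["xy"]).tolist(),round(r["score"],2)) for r in arm.pinpoint(q,p)])
E
```

```text
18.700000000000003 {'time_s': 0.0, 'joints': array([-1.47399260e+00,  2.87162830e-01,  1.57818322e+00,  8.94209498e-06,
        1.27858081e+00, -1.50012623e-01]), 'qvel': array([-6.91030767e-04,  8.85035106e-04,  2.87812057e-06, -4.79386684e-04,
       -4.22157181e-05, -2.27752627e-04]), 'tau': array([-6.51746286e-04, -4.05982375e+01, -2.92625302e+01, -1.16554825e-04,
        5.89212039e-03, -3.42256314e-06]), 'eef_pos': array([ 164.86453873, -653.78673976,  189.94580266]), 'orientation': array([-3.11538553e+00, -3.86423663e-01, -1.10894005e-04]), 'wrist_force': array([ 0.14462602,  0.04876601, -1.34974693]), 'moment': array([-0.01584412, -0.00581272,  0.00540101]), 'finger_force': 0.0, 'opening': 85.67103199166938}
top [[0.01, -0.99, 0.11, 462.05], [-1.0, -0.01, -0.04, 95.93], [0.04, -0.11, -0.99, 812.36], [0.0, 0.0, 0.0, 1.0]] [[528.2, 0.0, 313.7], [0.0, 528.2, 235.1], [0.0, 0.0, 1.0]]
broad_stop [([450.0, 226.0, 54.0, 54.0], 0.61)]
  pt []
broad_flag [([453.0, 224.0, 46.0, 57.0], 0.77)]Traceback (most recent call last):
  File "<stdin>", line 8, in <module>
ValueError: it knows: broad_stop, tile
```

View pics/top0.png

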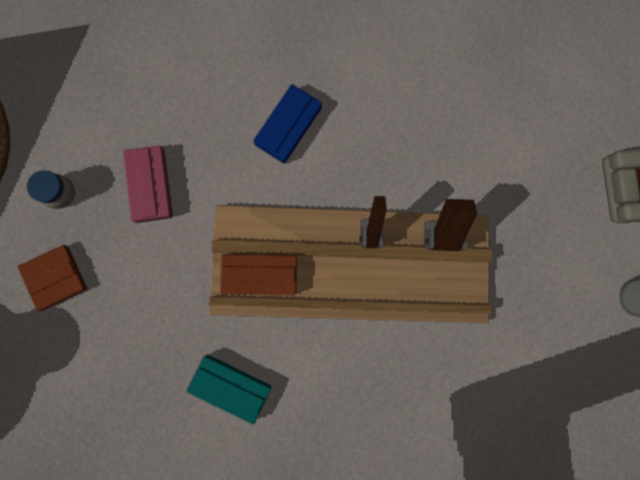

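Top view: the jig runs along the columns, with +y to the left. Tile candidates:
- Long terracotta tile in the channel (259,274), which matches the description.
- Short terracotta block (52,278), off the jig.
- Pink (148,184), blue (288,123) and turquoise (229,389).

The broad paddle is at (455,225). The narrow one is at (376,222), between the tile and the broad stop.

Run:
```python
from h import *
P={}
for n in("top","side"):
    p=arm.snapshot(n); save(p,n+"1.png")
    for q in("broad_stop","tile"):
        for r in arm.pinpoint(q,p): print(n,q,np.round(r["xy"],1),round(r["score"],2),np.round(atz(p,r["xy"],18),1))
    for r in arm.trace("tile",p):
        m=r["mask"].astype(np.uint8); 
        print(n,"tilemask",np.round(r["box"]),round(r["score"],2))
        b=cv2.minAreaRect(cv2.findNonZero(m)); 
        for c in cv2.boxPoints(b): print("   ",np.round(c),np.round(atz(p,c,44),1)[:2])
    if n=="top":
        save(p,"crop.png",(200,180,510,340),2.5)
        # jig corners at z=18 lip/fence tops (lip 28, fence 30)
        for uv,z in (((212,297),28),((489,306),28),((214,240),30),((490,245),30)): print(uv,np.round(atz(p,uv,z),1))
    else:
        print(np.round(p["world_from_camera"],2).tolist(),np.round(p["camera_matrix"],1).tolist())
```

```text
top tile [290.  121.2] 0.94 [723.9 100.5  18. ]
top tile [153.8 189.4] 0.92 [613.7 304.4  18. ]
top tile [255.7 272.6] 0.69 [489.8 149.1  18. ]
top tilemask [228. 388.  83.  69.] 0.93
    [185. 392.] [320.9 243.7]
    [204. 352.] [375.6 217.7]
    [272. 386.] [328.5 120.8]
    [253. 426.] [274.3 147.7]
top tilemask [254. 275.  77.  44.] 0.92
    [220. 294.] [458.2 198.5]
    [221. 254.] [515.8 198.5]
    [296. 256.] [514.  89.]
    [295. 296.] [456.1  89.9]
top tilemask [150. 186.  48.  75.] 0.72
    [121. 150.] [667.3 347.9]
    [163. 144.] [677.5 286.4]
    [174. 219.] [566.1 267.2]
    [131. 225.] [556.6 327.9]
top tilemask [287. 124.  66.  82.] 0.6
    [250. 143.] [680.9 158.7]
    [291.  82.] [775.8  99.8]
    [324. 104.] [742.4  49.4]
    [284. 165.] [648.2 109. ]
(212, 297) [453.2 211.5  28. ]
(489, 306) [ 442.5 -199.9   28. ]
(214, 240) [536.9 210.5  30. ]
(490, 245) [ 533.9 -203.3   30. ]
side tile [213.7 395.4] 0.91 [617.9 326.8  18. ]
side tile [330.8 295. ] 0.9 [487.9 141.7  18. ]
side tile [437.8 341.4] 0.9 [323.8 200.3  18. ]
side tile [198.3 268.8] 0.9 [707.6 121.8  18. ]
side tilemask [331. 292.  55.  73.] 0.96
    [304. 322.] [515.5 213.5]
    [316. 255.] [520.5  85.7]
    [356. 261.] [454.8  90.1]
    [345. 329.] [457.  216.1]
side tilemask [211. 390.  88.  50.] 0.67
    [166. 366.] [684.1 307.7]
    [256. 365.] [567.4 288.5]
    [257. 412.] [550.8 351.4]
    [167. 413.] [659.8 369.2]
side tilemask [195. 263.  71.  58.] 0.63
    [155. 256.] [772.9 125.6]
    [178. 225.] [759.4  55.9]
    [233. 268.] [643.2 131.7]
    [209. 298.] [661.6 192.7]
side tilemask [439. 336.  67.  76.] 0.57
    [402. 356.] [376.  245.9]
    [438. 293.] [328.2 133.3]
    [476. 315.] [273.9 164.3]
    [440. 377.] [325.2 270.5]
[[-0.99, -0.11, 0.1, 426.1], [-0.15, 0.73, -0.67, 593.46], [0.0, -0.67, -0.74, 641.78], [0.0, 0.0, 0.0, 1.0]] [[495.6, 0.0, 329.4], [0.0, 495.6, 240.7], [0.0, 0.0, 1.0]]
```

View pics/crop.png

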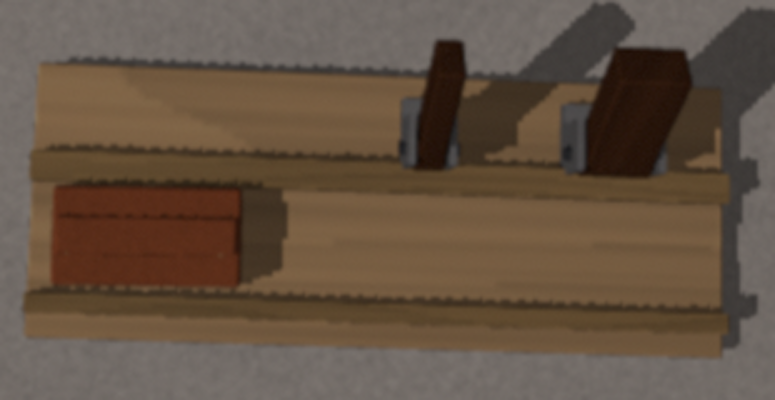

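View pics/side1.png

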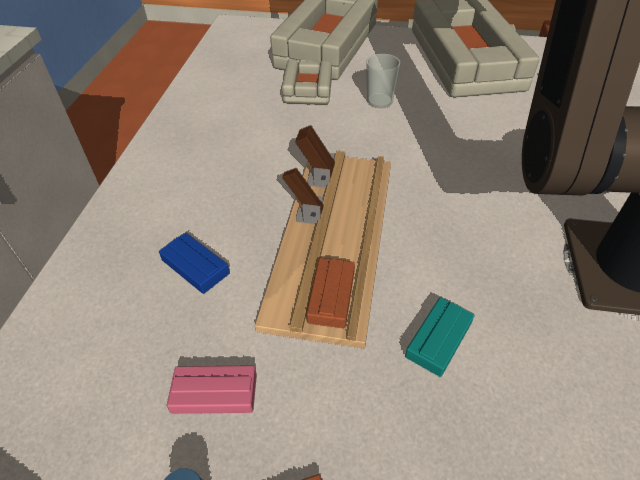

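The crop confirms the tile is in the channel on the +y side. The broad paddle is at the -y end and the narrow one is between them. Now I'll fix the jig frame from edges and paddle top edges.

Run:
```python
from h import *
p=arm.snapshot("top")
c=lambda a,b:(200+a/2.5,180+b/2.5)
for n,uv,z in (("fence foot L",c(60,183),18),("fence foot R",c(715,203),18),("lip L",c(30,292),28),("lip R",c(720,312),28),
 ("broad rear a",c(618,50),111),("broad rear b",c(688,50),111),("broad front b",c(692,85),124),("narrow rear a",c(437,41),111),("narrow rear b",c(463,41),111),
 ("cheek L",c(562,105),60),("tile",c(147,236),46),("jig end L",c(30,260),18),("jig end R",c(720,260),18)):
    print(n,np.round(atz(p,uv,z)[:2],1))
s=arm.snapshot("side")
for uv in ((303,126),(299,134),(318,168)): print(np.round(atz(s,uv,111),1)) 
R=cv2.Rodrigues(arm.state()["orientation"])[0];print(np.round(R,3).tolist())
```

```text
fence foot L [518.4 196.9]
fence foot R [ 510.1 -201. ]
lip L [453.5 211.5]
lip R [ 444.3 -198.4]
broad rear a [ 587.3 -115. ]
broad rear b [ 587.9 -153.6]
broad front b [ 566.6 -150.7]
narrow rear a [590.8 -15.9]
narrow rear b [591.  -30.1]
cheek L [563.6 -96.8]
tile [486.2 142.7]
jig end L [472.3 213.5]
jig end R [ 475.4 -203.1]
[ 584.2 -162.1  111. ]
[ 586.8 -136.6  111. ]
[537.5 -47.  111. ]
[[0.97, 0.244, -0.0], [0.244, -0.97, 0.0], [-0.0, -0.0, -1.0]]
```

Jig yaw is about -1.3° and the centreline x is about 478 at the broad stop. Broad mount is at (478,-131), narrow at y≈-21 (110 mm apart, as given), and the tile at (486,143). I'll align the tool first, then travel to behind the broad paddle.

Call:
drive_tool:
  targets:
    - {"gripper": 0,"dp": [0,0,-4],"spin": 7.7}
    - {"gripper": 0,"dp": [0,0,-2],"spin": 7.7}
    - {"gripper": 0,"dp": [3.2,-3.75,0],"spin": 0}
    - {"gripper": 0,"dp": [3.2,-3.75,0],"spin": 0}
    - {"gripper": 0,"dp": [3.2,-3.75,0],"spin": 0}
    - {"gripper": 0,"dp": [3.2,-3.75,0],"spin": 0}
    - {"gripper": 0,"dp": [3.2,-3.75,0],"spin": 0}
    - {"gripper": 0,"dp": [3.2,-3.75,0],"spin": 0}
    - {"gripper": 0,"dp": [3.2,-3.75,0],"spin": 0}
    - {"gripper": 0,"dp": [3.2,-3.75,0],"spin": 0}
    - {"gripper": 0,"dp": [3.2,-3.75,0],"spin": 0}
    - {"gripper": 0,"dp": [3.2,-3.75,0],"spin": 0}

```text
time_s: 1.9
eef_pos: [494.2, -285.0, 251.7]
orientation: [3.141, -0.035, 0.001]
wrist_force: [0.1, -0.7, -0.2]
opening: 0.4
finger_force: 0.0
```

Call:
drive_tool:
  targets:
    - {"gripper": 0,"dp": [3.2,-3.75,0],"spin": 0}
    - {"gripper": 0,"dp": [3.2,-3.75,0],"spin": 0}
    - {"gripper": 0,"dp": [3.2,-3.75,0],"spin": 0}
    - {"gripper": 0,"dp": [2.2,-2.5,0],"spin": 0}
    - {"gripper": 0,"dp": [0,0,4],"spin": 0}
    - {"gripper": 0,"dp": [0,0,0],"spin": 0}
    - {"gripper": 0,"dp": [0,0,0],"spin": 0}

```text
time_s: 2.6
eef_pos: [613.2, -151.6, 210.3]
orientation: [-3.14, 0.035, 0.005]
wrist_force: [0.6, -1.2, 0.7]
opening: -0.3
finger_force: 0.0
```

Run:
```python
from h import *
s=arm.snapshot("side"); save(s,"side2.png",(200,40,520,280),2.5)
print(np.round(arm.state()["eef_pos"],1))
```

```text
[ 614.  -152.4  212.1]
```

View pics/side2.png

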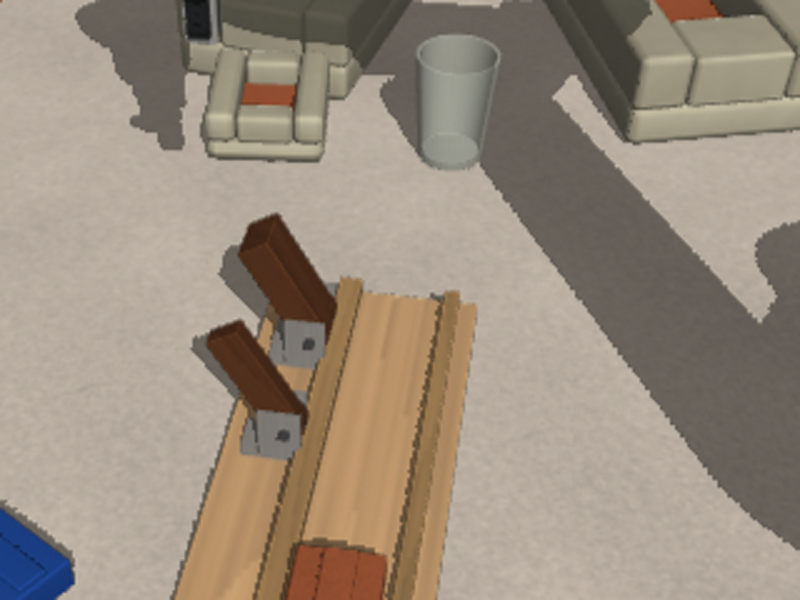

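The crop shows both paddles parked: broad top at crop (265,235), narrow at (230,335). Nothing has moved and the area behind the broad paddle is clear. I'll descend behind it, away from the paddle.

Call:
drive_tool:
  targets:
    - {"gripper": 0,"dp": [2,-1.8,0],"spin": 0}
    - {"gripper": 0,"dp": [0,0,2.5],"spin": 0}
    - {"gripper": 0,"dp": [0,0,3],"spin": 0}
    - {"gripper": 0,"dp": [0,0,3],"spin": 0}
    - {"gripper": 0,"dp": [0,0,3],"spin": 0}
    - {"gripper": 0,"dp": [0,0,0],"spin": 0}
    - {"gripper": 0,"dp": [0,0,0],"spin": 0}

```text
time_s: 3.35
eef_pos: [635.1, -135.3, 98.2]
orientation: [3.141, -0.036, 0.003]
wrist_force: [0.5, -0.5, 0.7]
opening: -0.2
finger_force: 0.0
```

Run:
```python
from h import *
s=arm.snapshot("side"); save(s,"side3.png",(200,40,520,280),2.5)
st=arm.state();print(np.round(st["eef_pos"],1),st["wrist_force"])
```

```text
[ 636.  -135.5   99.4] [ 0.4795045  -0.32299148  1.57397446]
```

View pics/side3.png

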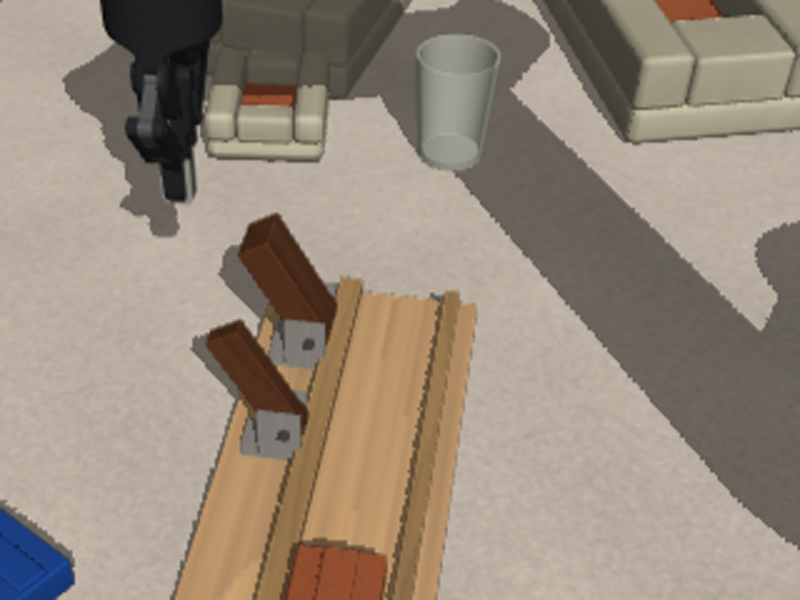

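Fingertips are at crop (180,200), behind (+x of) the broad paddle and level with its upper part. Next I push toward -x.

Call:
drive_tool:
  targets:
    - {"gripper": 0,"dp": [-1.5,0,1],"spin": 0}
    - {"gripper": 0,"dp": [-1.5,0,0],"spin": 0}
    - {"gripper": 0,"dp": [-1.2,0,0],"spin": 0}
    - {"gripper": 0,"dp": [-1.2,0,0],"spin": 0}
    - {"gripper": 0,"dp": [-1.2,0,0],"spin": 0}
    - {"gripper": 0,"dp": [-1.2,0,0],"spin": 0}
    - {"gripper": 0,"dp": [-1.2,0,0],"spin": 0}
    - {"gripper": 0,"dp": [-0.6,0,0],"spin": 0}
    - {"gripper": 0,"dp": [0,0,0],"spin": 0}
    - {"gripper": 0,"dp": [0,0,0],"spin": 0}
    - {"gripper": 0,"dp": [0,0,0],"spin": 0}

```text
time_s: 4.5
eef_pos: [539.0, -132.2, 86.5]
orientation: [3.141, -0.034, 0.001]
wrist_force: [-0.6, -0.8, -0.1]
opening: -0.4
finger_force: 0.0
```

Run:
```python
from h import *
s=arm.snapshot("side"); save(s,"side4.png",(200,40,520,280),2.5)
st=arm.state();print(np.round(st["eef_pos"],1),st["wrist_force"])
```

```text
[ 538.9 -132.2   86.4] [ 0.06356122  0.14874131 -0.75101839]
```

View pics/side4.png

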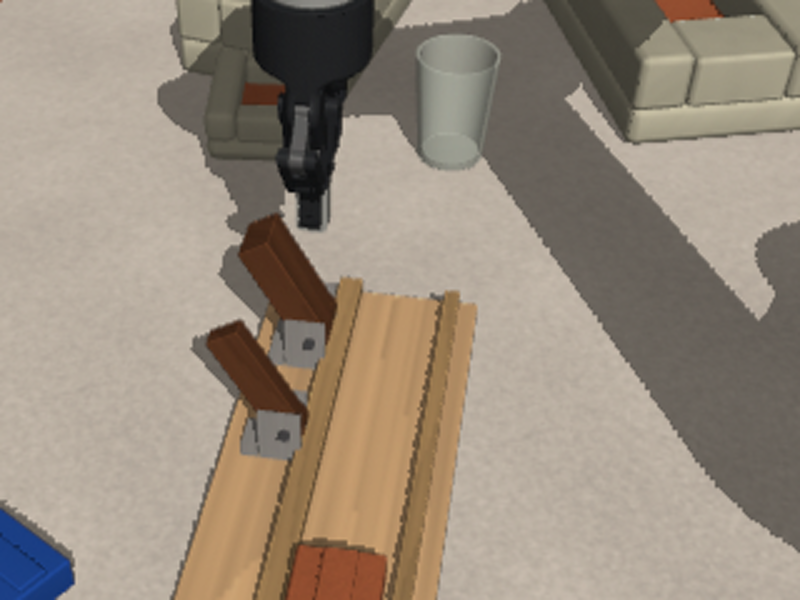

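The fingers are at crop (312,225), and the paddle hasn't moved, so they passed it on the -y side. My y estimate and the cameras disagree. I'll check the projections.

Run:
```python
from h import *
s=arm.snapshot("side"); t=arm.snapshot("top"); save(t,"top5.png",(340,140,540,290),4)
e=arm.state()["eef_pos"]; print("tcp",e,proj(s,e),"seen (325,131); top",proj(t,e))
c=lambda a,b:(200+a/2.5,40+b/2.5)
# broad end-face corners in side crop: front/rear edges
for n,uv,z in (("+y front",c(267,240),124),("front -y?",c(281,214),124),("rear -y?",c(252,224),111),("rear +y",c(240,245),111)):
    print(n,uv,np.round(atz(s,uv,z),1))
M=np.array([478,-131,18]);
for lab,o in(("rear",(112,93)),("front",(89,106))):
    for yy in(20,-20): 
        X=M+np.array([o[0]-.022*0,yy-.022*o[0],o[1]]); print(lab,yy,proj(s,X),proj(t,X))
```

```text
tcp [ 538.81351509 -132.14236068   86.29241638] [324.96912124 149.04064465] seen (325,131); top [454.84037861 237.4283379 ]
+y front (306.8, 136.0) [ 568.3 -114.9  124. ]
front -y? (312.4, 125.6) [ 563.9 -147.3  124. ]
rear -y? (300.8, 129.6) [ 586.1 -150.4  111. ]
rear +y (296.0, 138.0) [ 589.9 -123.9  111. ]
rear 20 [294.82352187 141.4730734 ] [446.06308019 198.02633874]
rear -20 [299.02339989 128.42689621] [475.04538957 198.44334815]
front 20 [307.32803017 136.7302316 ] [448.87522689 213.34292775]
front -20 [311.21132343 123.64878248] [478.48295278 213.73286576]
```

View pics/top5.png

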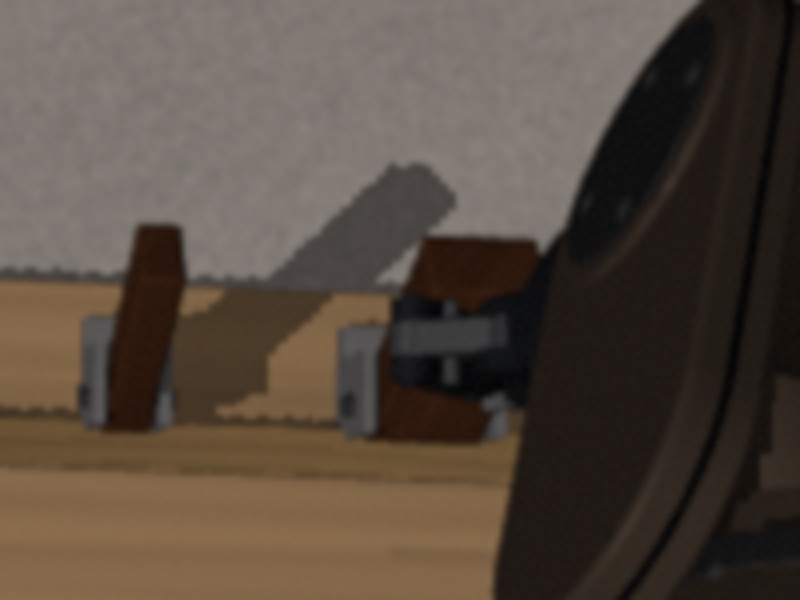

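Run:
```python
from h import *
s=arm.snapshot("side"); t=arm.snapshot("top"); e=arm.state()["eef_pos"]
for uv in((452,227),(452,222),(455,231)):
    (a,d),(b,f)=ray(s,(325,131)),ray(t,uv)
    k=np.linalg.lstsq(np.c_[d,-f],b-a,rcond=None)[0]; print(uv,np.round(a+d*k[0],1),np.round(b+f*k[1],1))
for z in(90,100,110,120,130,140): print(z,proj(s,[e[0],e[1],z]),proj(t,[e[0],e[1],z]))
st=arm.state();print(st["opening"],st["eef_pos"],st["joints"])
```

```text
(452, 227) [ 535.6 -112.6  139.6] [ 546.6 -111.6  140.7]
(452, 222) [ 535.7 -112.9  139.3] [ 553.1 -111.6  141.3]
(455, 231) [ 536.3 -117.2  136.3] [ 541.9 -116.7  136.8]
90 [325.03076011 147.41252273] [455.62804178 237.25128198]
100 [325.01548245 142.90886781] [457.88221334 236.50834777]
110 [324.99995069 138.33031237] [460.19898978 235.74478012]
120 [324.98415847 133.67497223] [462.5810159  234.95970735]
130 [324.96809916 128.94089948] [465.03108761 234.15220799]
140 [324.95176593 124.12607976] [467.55216287 233.32130713]
0.0004054319859896048 [ 538.68173602 -132.09319093   86.2469277 ] [-4.23425787e-01  1.35143358e-01  1.95847683e+00  3.68444794e-05
  1.04810124e+00  1.16918761e+00]
```

The mount estimate reprojects within about 3 px, but the fingertip shows 18 px above where its reported pose projects. It therefore seems to have passed just over the paddle, with the real tip about 40 mm higher than reported. I'll go back behind over the top, descend lower over the bare table, and look.

Call:
drive_tool:
  targets:
    - {"gripper": 0,"dp": [0,0,-3],"spin": 0}
    - {"gripper": 0,"dp": [0,0,-2],"spin": 0}
    - {"gripper": 0,"dp": [4,0,0],"spin": 0}
    - {"gripper": 0,"dp": [4,0,0],"spin": 0}
    - {"gripper": 0,"dp": [2.2,0,0],"spin": 0}
    - {"gripper": 0,"dp": [0,0,3],"spin": 0}
    - {"gripper": 0,"dp": [0,0,3],"spin": 0}
    - {"gripper": 0,"dp": [0,0,2],"spin": 0}
    - {"gripper": 0,"dp": [0,0,0],"spin": 0}
    - {"gripper": 0,"dp": [0,0,0],"spin": 0}

```text
time_s: 5.75
eef_pos: [640.5, -134.3, 56.3]
orientation: [-3.141, 0.034, 0.001]
wrist_force: [0.9, -0.3, 0.4]
opening: 0.2
finger_force: 0.0
```

Run:
```python
from h import *
s=arm.snapshot("side");t=arm.snapshot("top")
a=cv2.resize(s["pixels"][60:220,220:380],None,fx=2.5,fy=2.5,interpolation=2)
b=cv2.resize(t["pixels"][140:300,380:540],None,fx=2.5,fy=2.5,interpolation=2)
cv2.imwrite("pics/both6.png",np.hstack([a,b])[:,:,::-1])
st=arm.state();e=st["eef_pos"];print(e,st["wrist_force"])
print("side crop",(proj(s,e)-[220,60])*2.5,"top crop",(proj(t,e)-[380,140])*2.5+[400,0])
```

```text
[ 641.83863484 -134.84176648   58.34457765] [ 0.04246119  0.16357845 -0.46260557]
side crop [128.4853025  237.83597107] top crop [573.23032431  74.44346897]
```

View pics/both6.png

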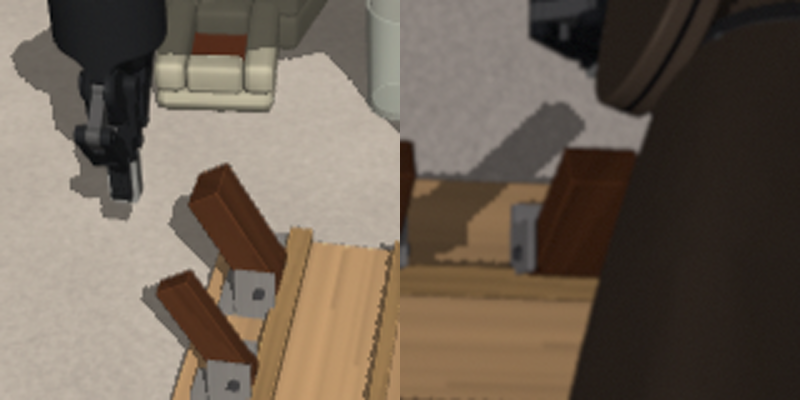

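Run:
```python
from h import *
from scipy.optimize import least_squares
s=arm.snapshot("side");t=arm.snapshot("top")
sh=atz(t,(200+615/2.5,180+14/2.5),0); top=np.array([480+100.5,-23,118]); L=(sh-top)/118; print("light",L)
f=lambda X:np.r_[proj(s,X)-[270,140.4],proj(s,X+L*X[2])-[267,146.8]]
r=least_squares(f,[640,-135,60]);print(r.x,r.fun)
for X in([640,-135,58],[640,-135,95],[640,-170,58],[640,-172,35]): print(X,proj(s,X),proj(s,np.array(X)+L*X[2]),"top",(proj(t,X)-[380,140])*2.5+[400,0])
```

```text
light [ 0.42084915 -1.05001983 -1.        ]
[ 645.522997   -149.4445308    80.94576456] [ 0.21888574  0.12362056 -0.24704167 -0.13952225]
[640, -135, 58] [272.37839767 155.3197684 ] [269.64797698 158.59336238] top [573.38571009  77.64398212]
[640, -135, 95] [270.74318022 139.17329909] [266.60631895 146.55456132] top [593.01257413  62.71241161]
[640, -170, 58] [276.38901453 144.2201215 ] [273.3908267 148.3303863] top [631.99757831  78.61359962]
[640, -172, 35] [277.48378971 153.13518209] [275.59199848 155.20565329] top [622.30520164  87.21413507]
```

Tip and shadow both match a tip at about z=94, so the true tip is about 36 mm above the reported z. I'll push again at a height that works either way: reported about 64, above the cheeks.

Call:
drive_tool:
  targets:
    - {"gripper": 0,"dp": [-1.5,0,-0.6],"spin": 0}
    - {"gripper": 0,"dp": [-1.5,0,0],"spin": 0}
    - {"gripper": 0,"dp": [-1.2,0,0],"spin": 0}
    - {"gripper": 0,"dp": [-1.2,0,0],"spin": 0}
    - {"gripper": 0,"dp": [-1.2,0,0],"spin": 0}
    - {"gripper": 0,"dp": [-1.2,0,0],"spin": 0}

```text
time_s: 6.55
eef_pos: [561.6, -132.7, 62.5]
orientation: [3.141, -0.035, 0.0]
wrist_force: [-0.1, -0.7, 0.5]
opening: 0.2
finger_force: 0.0
```

Run:
```python
from h import *
s=arm.snapshot("side");a=cv2.resize(s["pixels"][60:220,220:380],None,fx=2.5,fy=2.5,interpolation=2)
cv2.imwrite("pics/s7.png",a[:,:,::-1])
st=arm.state();print(st["eef_pos"],st["wrist_force"])
```

```text
[ 559.75035763 -132.21394259   61.8695191 ] [-0.85869378 -0.00779901 -0.69880067]
```

View pics/s7.png

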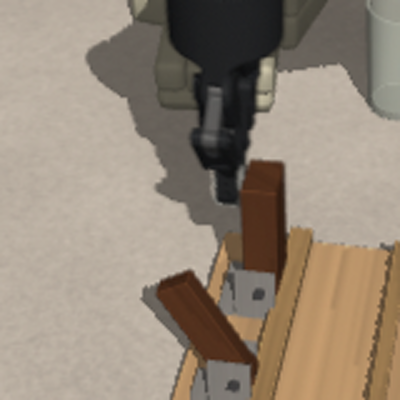

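The paddle is pushed nearly upright (crop (263,215)), with the finger against its back at crop (228,190). I'll continue past upright.

Call:
drive_tool:
  targets:
    - {"gripper": 0,"dp": [-1,0,0],"spin": 0}
    - {"gripper": 0,"dp": [-1,0,0],"spin": 0}
    - {"gripper": 0,"dp": [-1,0,0],"spin": 0}
    - {"gripper": 0,"dp": [0,0,0],"spin": 0}
    - {"gripper": 0,"dp": [0,0,0],"spin": 0}
    - {"gripper": 0,"dp": [0,0,0],"spin": 0}
    - {"gripper": 0,"dp": [0,0,-4],"spin": 0}
    - {"gripper": 0,"dp": [0,0,-5],"spin": 0}
    - {"gripper": 0,"dp": [0,0,-3],"spin": 0}
    - {"gripper": 0,"dp": [0,0,0],"spin": 0}

```text
time_s: 7.6
eef_pos: [536.4, -133.5, 189.1]
orientation: [3.136, -0.034, 0.018]
wrist_force: [0.3, 0.0, 0.5]
opening: -0.2
finger_force: 0.0
```

```bash
cat >> h.py <<'E'
M=np.array([478.,-131,18])
def w(x,y,z): return M+[x+.022*y,y-.022*x,z]
E
python3 - <<'E'
from h import *
s=arm.snapshot("side")
st=arm.state();print(st["eef_pos"],st["wrist_force"])
# brown-dark test: colour at points on the down paddle top (z39) / at the parked/upright positions
def col(X): u,v=np.round(proj(s,X)).astype(int); return (u,v),s["pixels"][v-1:v+2,u-1:u+2].mean((0,1)).round().tolist()
for n,X in(("down tip top",w(-15,0,39)),("down mid top",w(15,0,39)),("down mid top",w(35,0,39)),("down face",w(10,20,26)),("parked face +y",w(85,20,75)),("upright",w(58,20,85)),("floor ref",w(0,60,0)),("narrow parked",w(85,118,75))): print(n,col(X))
E
```

```text
[ 534.67450739 -132.78443321  185.76219565] [-0.12681198 -0.01155627  0.09730325]
down tip top ((np.int64(365), np.int64(166)), [75.0, 44.0, 27.0])
down mid top ((np.int64(349), np.int64(164)), [73.0, 43.0, 26.0])
down mid top ((np.int64(339), np.int64(163)), [74.0, 43.0, 26.0])
down face ((np.int64(350), np.int64(177)), [80.0, 47.0, 28.0])
parked face +y ((np.int64(310), np.int64(151)), [180.0, 169.0, 156.0])
upright ((np.int64(325), np.int64(148)), [183.0, 172.0, 159.0])
floor ref ((np.int64(352), np.int64(202)), [183.0, 145.0, 103.0])
narrow parked ((np.int64(298), np.int64(187)), [79.0, 46.0, 28.0])
```

The broad stop is down: dark wood at all four predicted points, and bare table where it was parked. The narrow stop still stands. Now I travel to behind the tile's +y end.

Call:
drive_tool:
  targets:
    - {"gripper": 0,"dp": [-0.7,-4.55,0],"spin": 0}
    - {"gripper": 0,"dp": [-0.7,-4.55,0],"spin": 0}
    - {"gripper": 0,"dp": [-0.7,-4.55,0],"spin": 0}
    - {"gripper": 0,"dp": [-0.7,-4.55,0],"spin": 0}
    - {"gripper": 0,"dp": [-0.7,-4.55,0],"spin": 0}
    - {"gripper": 0,"dp": [-0.7,-4.55,0],"spin": 0}
    - {"gripper": 0,"dp": [-0.7,-4.55,0],"spin": 0}
    - {"gripper": 0,"dp": [-0.7,-4.55,0],"spin": 0}
    - {"gripper": 0,"dp": [0,-0.5,5],"spin": 0}
    - {"gripper": 0,"dp": [0,0,5],"spin": 0}
    - {"gripper": 0,"dp": [0,0,3],"spin": 0}
    - {"gripper": 0,"dp": [0,0,0],"spin": 0}

```text
time_s: 8.85
eef_pos: [478.4, 236.7, 45.1]
orientation: [3.137, -0.034, -0.023]
wrist_force: [0.6, 0.3, -0.4]
opening: -0.1
finger_force: 0.0
```

Run:
```python
from h import *
s=arm.snapshot("side");t=arm.snapshot("top")
st=arm.state();e=st["eef_pos"];print(e,st["wrist_force"],st["orientation"])
a=cv2.resize(s["pixels"][200:420,230:430],None,fx=2,fy=2,interpolation=2)
b=cv2.resize(t["pixels"][180:400,160:360],None,fx=2,fy=2,interpolation=2)
cv2.imwrite("pics/both8.png",np.hstack([a,b])[:,:,::-1])
for z in(0,36): X=e+[0,0,z];print(z,(proj(s,X)-[230,200])*2,(proj(t,X)-[160,180])*2+[400,0])
```

```text
[483.87982443 237.94632372  51.57716856] [0.59426942 0.21758742 1.55516711] [ 3.14066837 -0.03450206 -0.00414249]
0 [187.5735866  274.49858126] [462.80596498 190.78540253]
36 [187.32116128 245.45610557] [452.85792876 189.17779716]
```

View pics/both8.png

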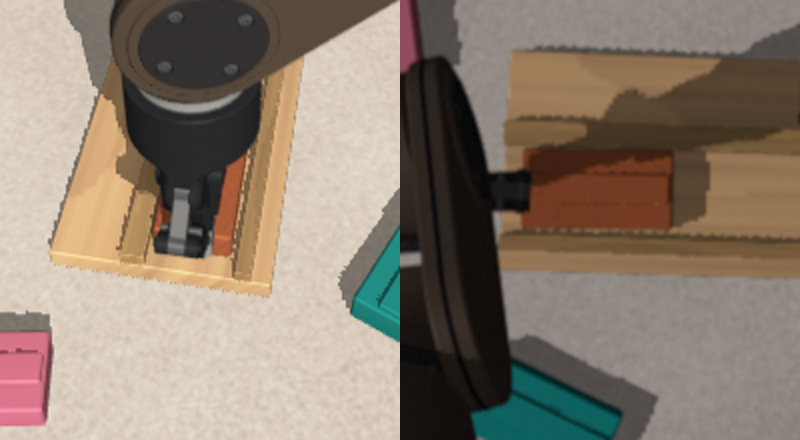

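Right half: the gripper is in line with the tile (crop row 190), just beyond its +y end, with only a knuckle overhanging. Left half: no fingertip shows at the unbiased position (187,274), so the z offset of about +36 holds. I descend off the jig's end, in guarded steps.

Call:
drive_tool:
  targets:
    - {"gripper": 0,"dp": [0.2,0,2],"spin": 0}
    - {"gripper": 0,"dp": [0,0,1.5],"spin": 0}
    - {"gripper": 0,"dp": [0,0,0],"spin": 0}
    - {"gripper": 0,"dp": [0,0,0],"spin": 0}

```text
time_s: 9.35
eef_pos: [487.1, 238.1, 18.4]
orientation: [-3.141, 0.035, -0.001]
wrist_force: [-0.5, -0.5, -0.6]
opening: -0.1
finger_force: 0.0
```

Run:
```python
from h import *
s=arm.snapshot("side");st=arm.state();print(st["eef_pos"],st["wrist_force"])
# darkest rows in tip column: where does gripper end?
u,v=proj(s,st["eef_pos"]);u2,v2=proj(s,st["eef_pos"]+[0,0,36]);print(u,v,v2)
for r in range(int(v2)-12,int(v)+8,2): print(r,s["pixels"][r,int(u)-8:int(u)+10:4].tolist())
```

```text
[487.47596566 238.26156556  18.74590584] [-0.15272597 -0.17966303  0.46444651]
321.35394259954575 349.39819595994254 335.8774835645117
323 [[141, 139, 136], [121, 118, 117], [20, 21, 22], [31, 32, 33], [37, 37, 39]]
325 [[141, 140, 136], [99, 98, 96], [21, 23, 23], [20, 21, 21], [38, 33, 31]]
327 [[142, 140, 136], [77, 77, 75], [103, 103, 100], [19, 19, 20], [92, 90, 86]]
329 [[142, 141, 136], [55, 55, 54], [71, 71, 70], [21, 23, 22], [96, 95, 90]]
331 [[116, 115, 113], [37, 37, 38], [26, 26, 27], [25, 25, 26], [104, 99, 91]]
333 [[94, 93, 91], [42, 43, 46], [39, 40, 41], [26, 26, 27], [105, 96, 85]]
335 [[138, 137, 134], [58, 59, 61], [49, 50, 52], [25, 26, 27], [143, 127, 107]]
337 [[104, 103, 102], [53, 54, 55], [57, 58, 59], [52, 52, 51], [224, 189, 140]]
339 [[84, 84, 82], [44, 45, 46], [45, 46, 49], [94, 82, 67], [221, 176, 127]]
341 [[215, 200, 182], [178, 157, 131], [151, 121, 90], [220, 175, 125], [223, 179, 128]]
343 [[225, 216, 199], [220, 209, 192], [220, 210, 194], [223, 208, 188], [224, 201, 171]]
345 [[223, 214, 197], [222, 213, 197], [220, 209, 193], [219, 207, 191], [222, 211, 196]]
347 [[217, 204, 189], [216, 203, 189], [221, 210, 194], [221, 209, 192], [218, 205, 189]]
349 [[217, 205, 189], [212, 199, 185], [221, 209, 194], [221, 210, 195], [217, 204, 189]]
351 [[221, 209, 194], [209, 198, 184], [217, 204, 188], [222, 210, 195], [219, 208, 192]]
353 [[218, 206, 190], [217, 204, 189], [216, 203, 189], [218, 205, 189], [220, 208, 192]]
355 [[217, 204, 188], [218, 205, 190], [217, 204, 189], [214, 201, 186], [219, 206, 191]]
```

Call:
drive_tool:
  targets:
    - {"gripper": 0,"dp": [0,0,0.8],"spin": 0}
    - {"gripper": 0,"dp": [0,0,0.4],"spin": 0}
    - {"gripper": 0,"dp": [0,0,0.3],"spin": 0}
    - {"gripper": 0,"dp": [0,0,0],"spin": 0}

```text
time_s: 9.8
eef_pos: [486.1, 238.0, 1.9]
orientation: [3.141, -0.034, -0.002]
wrist_force: [0.4, 0.1, 1.1]
opening: -0.0
finger_force: 0.0
```

Call:
drive_tool:
  targets:
    - {"gripper": 0,"dp": [0,0,0.3],"spin": 0}
    - {"gripper": 0,"dp": [0,0,0.3],"spin": 0}
    - {"gripper": 0,"dp": [0,0,0],"spin": 0}

```text
time_s: 10.1
eef_pos: [486.2, 238.0, -3.9]
orientation: [3.141, -0.035, -0.001]
wrist_force: [-1.3, 0.3, -0.1]
opening: -0.3
finger_force: 0.0
```

There's no contact even at reported z=-4, which confirms the offset (true tip about 32, roughly 14 above the channel floor). Now a short push to calibrate.

Call:
drive_tool:
  targets:
    - {"gripper": 0,"dp": [0,1,0],"spin": 0}
    - {"gripper": 0,"dp": [0,1,0],"spin": 0}
    - {"gripper": 0,"dp": [0,1,0],"spin": 0}
    - {"gripper": 0,"dp": [0,1,0],"spin": 0}
    - {"gripper": 0,"dp": [0,1,0],"spin": 0}
    - {"gripper": 0,"dp": [0,1,0],"spin": 0}
    - {"gripper": 0,"dp": [0,0,0],"spin": 0}

```text
time_s: 10.8
eef_pos: [485.2, 176.5, -3.4]
orientation: [3.14, -0.036, -0.001]
wrist_force: [-0.1, -0.3, 0.3]
opening: -0.5
finger_force: 0.0
```

```bash
cat >> h.py <<'E'
def tile(n="top"):
    t=arm.snapshot(n); hsv=cv2.cvtColor(np.ascontiguousarray(t["pixels"]),cv2.COLOR_RGB2HSV)
    m=((hsv[...,0]<10)&(hsv[...,1]>150)&(hsv[...,2]>70)).astype(np.uint8)
    k,l,s,c=cv2.connectedComponentsWithStats(m)
    for i in range(1,k):
        if s[i,4]>300:
            r=cv2.minAreaRect(cv2.findNonZero((l==i).astype(np.uint8)))
            q=np.array([atz(t,x,44)[:2] for x in cv2.boxPoints(r)])
            if 380<q[:,0].mean()<580 and abs(q[:,1].mean())<230: print(n,"tile y range",q[:,1].min().round(1),q[:,1].max().round(1),"x",q[:,0].min().round(1),q[:,0].max().round(1),"area",s[i,4])
    st=arm.state();print("tcp",np.round(st["eef_pos"],1),"F",np.round(st["wrist_force"],1))
E
python3 -c "
from h import *
tile();tile('side')"
```

```text
top tile y range 54.0 123.9 x 459.7 499.2 area 971
tcp [485.3 177.   -3.4] F [ 0.4 -0.8  0.5]
side tile y range 89.1 179.2 x 458.0 475.7 area 419
tcp [485.3 177.4  -3.5] F [ 0.4 -0.6  0.1]
```

The tile moved about 36 mm, so its near end is at TCP y − 15. Contact with the stop is expected at TCP y≈14. I push to about 27, slowing at the end.

Call:
drive_tool:
  targets:
    - {"gripper": 0,"dp": [0,1,0],"spin": 0}
    - {"gripper": 0,"dp": [0,1.5,0],"spin": 0}
    - {"gripper": 0,"dp": [0,1.5,0],"spin": 0}
    - {"gripper": 0,"dp": [0,1.5,0],"spin": 0}
    - {"gripper": 0,"dp": [0,1.5,0],"spin": 0}
    - {"gripper": 0,"dp": [0,1.5,0],"spin": 0}
    - {"gripper": 0,"dp": [0,1.5,0],"spin": 0}
    - {"gripper": 0,"dp": [0,1.5,0],"spin": 0}
    - {"gripper": 0,"dp": [0,1.5,0],"spin": 0}
    - {"gripper": 0,"dp": [0,1.2,0],"spin": 0}
    - {"gripper": 0,"dp": [0,0.8,0],"spin": 0}
    - {"gripper": 0,"dp": [0,0,0],"spin": 0}

```text
time_s: 12.1
eef_pos: [481.9, 26.8, -3.4]
orientation: [3.14, -0.036, -0.0]
wrist_force: [0.5, 0.7, 0.5]
opening: 0.1
finger_force: 0.0
```

```bash
python3 -c "
from h import *
tile();tile('side')"
```

```text
tcp [481.9  27.2  -3.5] F [ 0.3  0.  -1.1]
side tile y range -93.9 35.0 x 454.4 473.7 area 420
tcp [481.8  27.6  -3.6] F [ 0.5  0.6 -0.5]
```

Call:
drive_tool:
  targets:
    - {"gripper": 0,"dp": [0,0.3,0],"spin": 0}
    - {"gripper": 0,"dp": [0,0.3,0],"spin": 0}
    - {"gripper": 0,"dp": [0,0.3,0],"spin": 0}
    - {"gripper": 0,"dp": [0,0.2,0],"spin": 0}
    - {"gripper": 0,"dp": [0,0,0],"spin": 0}

```text
time_s: 12.7
eef_pos: [481.6, 16.9, -3.5]
orientation: [3.141, -0.034, -0.001]
wrist_force: [-0.6, 1.0, -0.4]
opening: -0.2
finger_force: 0.6
```

Call:
drive_tool:
  targets:
    - {"gripper": 0,"dp": [0,0.15,0],"spin": 0}
    - {"gripper": 0,"dp": [0,0.1,0],"spin": 0}
    - {"gripper": 0,"dp": [0,0,0],"spin": 0}

```text
time_s: 13.0
eef_pos: [481.7, 14.5, -3.5]
orientation: [3.141, -0.035, -0.0]
wrist_force: [0.0, 1.9, -0.2]
opening: -0.4
finger_force: 0.7
```

Call:
drive_tool:
  targets:
    - {"gripper": 0,"dp": [0,0.15,0],"spin": 0}
    - {"gripper": 0,"dp": [0,0,0],"spin": 0}

```text
time_s: 13.2
eef_pos: [481.8, 13.7, -3.4]
orientation: [-3.14, 0.036, -0.001]
wrist_force: [0.9, 4.0, -0.7]
opening: -0.1
finger_force: 2.0
```

Call:
drive_tool:
  targets:
    - {"gripper": 0,"dp": [0,0.15,0],"spin": 0}
    - {"gripper": 0,"dp": [0,0,0],"spin": 0}

```text
time_s: 13.4
eef_pos: [482.0, 13.4, -3.4]
orientation: [-3.138, 0.037, -0.002]
wrist_force: [1.5, 8.9, -0.5]
opening: -0.4
finger_force: 4.0
```

Force climbs to 9 N while the tip stalls at y 13.4, where contact was predicted: the tile is against the stop. I back off, then rise.

Call:
drive_tool:
  targets:
    - {"gripper": 0,"dp": [0,-0.5,0],"spin": 0}
    - {"gripper": 0,"dp": [0,-1.5,0],"spin": 0}
    - {"gripper": 0,"dp": [0,-3,0],"spin": 0}
    - {"gripper": 0,"dp": [0,-4,0],"spin": 0}
    - {"gripper": 0,"dp": [0,0,-4],"spin": 0}
    - {"gripper": 0,"dp": [0,0,-5],"spin": 0}
    - {"gripper": 0,"dp": [0,-4,-5],"spin": 0}
    - {"gripper": 0,"dp": [0,-5,-2],"spin": 0}
    - {"gripper": 0,"dp": [0,-5,0],"spin": 0}
    - {"gripper": 0,"dp": [0,-5,0],"spin": 0}
    - {"gripper": 0,"dp": [0,0,0],"spin": 0}
    - {"gripper": 0,"dp": [0,0,0],"spin": 0}

```text
time_s: 14.6
eef_pos: [487.5, 279.7, 144.1]
orientation: [3.14, -0.03, 0.001]
wrist_force: [-0.1, -0.6, 0.5]
opening: -0.0
finger_force: 0.0
```

Run:
```python
from h import *
tile();tile('side')
s=arm.snapshot("side")
def col(X): u,v=np.round(proj(s,X)).astype(int); return (int(u),int(v)),s["pixels"][v-1:v+2,u-1:u+2].mean((0,1)).round().tolist()
for n,X in(("down tip top",w(-15,0,39)),("down mid top",w(15,0,39)),("parked face +y",w(85,20,75)),("narrow parked",w(85,118,75)),("narrow parked lo",w(70,118,50))): print(n,col(X))
# top-surface profile along the channel centre: stop -> tile -> floor
for y in range(-10,150,8): print(y,col(w(12,y,26 if y>20 else 39))[1],end=" ")
```

```text
top tile y range -107.8 1.7 x 456.2 512.4 area 2701
tcp [487.5 278.7 143.9] F [ 0.5  0.1 -0.1]
side tile y range -96.9 23.1 x 453.9 476.5 area 458
tcp [487.6 278.2 143.9] F [-0.3 -0.2  0.2]
down tip top ((365, 166), [83.0, 69.0, 56.0])
down mid top ((349, 164), [50.0, 47.0, 47.0])
parked face +y ((310, 151), [50.0, 47.0, 47.0])
narrow parked ((298, 187), [54.0, 49.0, 47.0])
narrow parked lo ((308, 199), [86.0, 72.0, 59.0])
-10 [50.0, 47.0, 46.0] -2 [50.0, 47.0, 46.0] 6 [50.0, 47.0, 47.0] 14 [50.0, 47.0, 47.0] 22 [50.0, 47.0, 47.0] 30 [57.0, 52.0, 49.0] 38 [84.0, 70.0, 58.0] 46 [75.0, 62.0, 51.0] 54 [83.0, 69.0, 57.0] 62 [73.0, 63.0, 55.0] 70 [81.0, 79.0, 77.0] 78 [58.0, 59.0, 59.0] 86 [42.0, 44.0, 45.0] 94 [37.0, 39.0, 41.0] 102 [38.0, 39.0, 41.0] 110 [39.0, 40.0, 42.0] 118 [36.0, 37.0, 38.0] 126 [36.0, 37.0, 39.0] 134 [36.0, 37.0, 38.0] 142 [36.0, 38.0, 39.0]
```

Tile spans y -108…2, which is at the stop face within error. The arm blocks the side view, so I check both flags from the top.

Run:
```python
from h import *
s=arm.snapshot("top")
def col(X): u,v=np.round(proj(s,X)).astype(int); return (int(u),int(v)),s["pixels"][v-1:v+2,u-1:u+2].mean((0,1)).round().tolist()
for n,X in(("down tip",w(-20,0,39)),("down mid",w(15,0,39)),("down +y edge",w(0,16,39)),("broad parked end",w(100,0,99)),("narrow parked end",w(100,110,99)),("narrow front face",w(70,110,74)),("narrow if down",w(15,110,39)),("tile",w(0,75,30))): print(n,col(X))
```

```text
down tip ((449, 295), [50.0, 27.0, 15.0])
down mid ((449, 271), [50.0, 27.0, 14.0])
down +y edge ((438, 281), [55.0, 30.0, 17.0])
broad parked end ((462, 206), [74.0, 70.0, 67.0])
narrow parked end ((381, 203), [27.0, 14.0, 7.0])
narrow front face ((378, 228), [43.0, 23.0, 12.0])
narrow if down ((373, 269), [90.0, 46.0, 26.0])
tile ((396, 280), [105.0, 53.0, 30.0])
```

```bash
python3 -c "
from bench import arm
print(arm.job_done())"
```

```text
the job is handed in; nothing more can be done
None
```

I handed the job in at about 15 s of robot time: the broad stop is down, the narrow stop is still parked, and the long terracotta tile rests against the broad stop (within about 3 mm by camera) with the gripper clear; no verdict came back.

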